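# Weigh a dessert portion on the sprung hook scale

### The arm

A 6-joint arm with a two-finger parallel gripper is mounted at the origin on a cart in front of the work surface, level with it; the furniture and walls round the work are solid. World frame = base frame: x ahead of the robot, y to its left, z up, the work surface at z = 0. Lengths are in mm, angles in degrees, forces in N, time in s.
With the tool pointing down it reaches from about 375 to 975 mm from the base axis. Payload 3.8 kg.
Tool frame: the origin (TCP) lies midway between the tips of the shut fingers; the grasp point (between the pads) lies 19 mm behind it (robot.grip_point_offset is the distance from the TCP to the grasp point, in mm); z points along the fingers, y is the line along which they close (so a half turn about z gives the same grasp; the last joint's range is limited). The gripper opens to 88 mm and grips with 3 to 60 N. Pads are 18 mm wide; open, the fingers measure 123 mm over their backs; the gripper's body (75 mm by 187 mm) begins 45 mm behind the grasp point.
Start: joints at [-70.525, 15.12, 91.902, -0, 72.978, -2.114], TCP at [248.358, -627.643, 238.706] pointing down, gripper open.
Joint ranges: [-150.88, 150.88], [-54.13, 125.18], [17.81, 147.31], [-75.09, 255.09], [0, 152.58], [-146.25, 146.25]. Speed limits (degrees/s): [147.25, 147.25, 180, 180, 180, 180].

### API

Orientations are given as a 3x3 rotation matrix whose columns are the frame's x, y, z axes.
In Python, from cell import robot, viewer, order gives the robot as it stands.
- The arm moves only by the tool jog_arm, never from a script. Its argument "deltas" is text: rows parted by semicolons, each of 5 numbers parted by spaces: the shift along the tool's x, y, z in m, then the turn about the tool's z in rad, then the closure in counts, from 0 (fully open) to 255 (shut). A call has 1 to 12 rows; each row is the pose to reach, as a shift and turn from the pose commanded when the call began, along the tool's axes at that moment; what a row does not reach only later rows make up. A row lasts 1/8 s, in which the tool goes at most 62.5 mm and 10.7 degrees, less where a joint would pass 70% of its speed; a pose out of reach is approached as far as the arm can. A call with a gripper value outside its range is refused whole. The fingers move at their own pace and stop on an object; "newtons" is the grip in N (left out, the last holds). Time passes only in rows, so rows that repeat a pose let the fingers close. It gives the time, the measured TCP pose, the force, the opening and the grip force at its end, in the units of the state.
- robot.get_obs(): the state, without advancing time (a new reading comes with each control period).
- viewer.snapshot(name): name is "scene" or "top"; returns the picture (480x640x3 uint8, red, green, blue); there is no depth.
- viewer.calibration(name): a dict with "mtx" (3x3 intrinsics, pixels), "pose" (4x4, takes a point from camera to world coordinates). Camera axes: x right, y down, z forward; pixel columns grow to the right and rows downward; lengths in mm; the calibration is good to about 2 mm. A picture is of the moment at which its call begins. calibration takes no time and is no camera call.
- order.sign_off(): hands the job in; it is judged then, once.
The state is a dict: "time": time; "joint_positions": joint angles; "qvel": joint speeds; "joint_efforts": joint torques, N m; "eef_pos": TCP position; "orientation": TCP orientation; "force": force on the tool from outside, world axes, zero at the start; "ft_torque": the same for the moment, N m; "opening": finger opening in mm; "gripper_force": force on a finger pad.
Only numpy, scipy, OpenCV 4.12 (cv2) and the standard library are available. Lean on these libraries where they do the work, as an engineer would, in place of code of your own. Each camera call takes 0.05 s, during which the arm holds its last target. There are 200 camera calls.

### The job

Weigh the dessert: lift the little steel carrier with its cup by the grip on top, hang its bail in the crook of the scale's sprung hook and ease the weight on gently, following the hook down until it carries everything, so that it neither drops, bounces nor hits bottom when you let go. Once it hangs still and you have let go of it, press the button on top of the scale to take the reading and leave the carrier hanging there with the cup in it. Do not knock the loose cup and ring cutter standing around.

Things in the scene. Friction and masses are not known exactly. Their poses are not given: they have to be found in the camera images.
- scale: Fixed bench scale: dark base plate and white housing in two steps: a low one (64 x 62 mm, top z 155) round the origin and, to its +y, a high one (top z 195) with the button. Origin on the worktop under the sprung rod, z up. From the rod out of the low step an 8 mm steel bar (centre z 270 mm unloaded) runs along -x, roughly towards the robot, to an upturned V-shaped hook 110 mm out.
- hook_seat (a point): Top of the bar at the bottom of the hook's V, where the bail must rest: (-110, 0, 257) mm in the scale's frame unloaded; it moves down with the hook; axes as the scale's. The V is open to above, 30 mm wide along x between its tops, 17 mm deep; its free point, 127 mm from the rod, is 23 mm above the seat: thread the bail over it from the free end, moving along the bar.
- scale_hook (a joint): How far the hook has dipped, m: 0 unloaded, grows downward, bottom stop at 0.100. A spring of 60 N/m (after 0.1 N preload) holds it up, lightly damped: left alone it bobs for about 3 s. The load's weight differs each time (dip about 0.022 to 0.081). Its works are delicate: it must not be made to move faster than 0.06 m/s, down or up, nor within 8 mm of the stop.
- scale_button_top (a point): Middle of the top face of the round grey push button (28 mm across) on the high step of the scale, about 61 mm from the rod along the scale's +y; pressed straight down.
- scale_button (a joint): How far the button is pressed, m: 0 released, 0.006 fully down, which takes 4 N; it springs back.
- carrier: Loose steel carrier, 0.09 to 0.46 kg: round dish 72 mm across, 20 mm high, with a rigid bail of 8 mm wire in its y-z plane: uprights at y -41 and +41 mm, pitched like a roof to a peak on the z axis (wire centre z 115 mm), and a grip above. Origin under the middle of the dish, z up; same after half a turn. To hang, its y axis lies across the hook's bar (along the scale's y).
- carrier_grip (a point): Middle of the flat black grip on a 9 mm stem on the bail's peak, at (0, 0, 149) mm in the carrier's frame; 22 mm along the carrier's x, 12 mm thick along y, from z 130 to z 168 mm. Pinch it along y with the fingertips above z 132 mm, so that they clear the hook.
- carrier_eye (a point): Underside of the bail's peak, at (0, 0, 111) mm in the carrier's frame: this rests on the hook's seat.
- cup: Dessert cup, 58 mm across the top, 46 mm high, 0.05 kg, standing loose in the carrier's dish. Origin under its middle.
- spare_cup: Loose dessert cup, 59 mm across, 43 mm high, standing on the worktop by itself; a bystander. Origin under its middle.
- small_ring: Loose steel ring cutter, 55 mm across, 31 mm high, standing on the worktop; a bystander. Origin under its middle.
Things that resemble listed ones, but are neither listed nor needed, are in the scene too. What is meant by the carrier is not green, and is the larger of those in its own colour.

How it is judged:
By the outcome, as a careful person would: the job done as asked, in the order asked, and still so for the second after the job is handed in, with the robot touching nothing.
It also fails if it takes over 72 s, if anything falls off the work surface, if the arm or the gripper's body presses on something with over 40 N, if the wrist force passes 120 N, or if a joint passes its speed limit or range.

## Working session

There is one attempt and no reset: what is moved stays moved. The work goes in short steps, Python scripts to look and compute and a tool call to move; the robot and the scene stay as the last step left them, time stands still between calls to the robot, and variables do not carry over. Pictures are saved under pics/ and viewed, at most 10 in all, crops included, and the job is handed in when it is done.

Besides the shell and the picture viewer there is one more tool, called in YAML: its name, and indented under it one key for each argument. jog_arm: Moves the arm, as the interface text tells. Its arguments: {"type":"object","properties":{"deltas":{"type":"string"},"newtons":{"type":"number"}},"required":["deltas"]}

```bash
mkdir -p pics; ls; python3 - <<'E'
from cell import robot,viewer
import cv2,numpy as np
for n in("scene","top"):
    cv2.imwrite(f"pics/{n}0.png",viewer.snapshot(n)[:,:,::-1]); c=viewer.calibration(n); print(n,np.round(c["mtx"],1).tolist(),np.round(c["pose"],3).tolist())
o=robot.get_obs(); print(o["time"],o["eef_pos"],np.round(o["orientation"],3).tolist(),o["opening"],o["force"])
E
```

```text
pics
scene [[577.0, 0.0, 327.5], [0.0, 577.0, 241.7], [0.0, 0.0, 1.0]] [[-0.776, -0.403, 0.486, -89.611], [-0.631, 0.52, -0.576, 675.625], [-0.02, -0.753, -0.657, 1053.026], [0.0, 0.0, 0.0, 1.0]]
top [[455.2, 0.0, 325.3], [0.0, 455.2, 235.1], [0.0, 0.0, 1.0]] [[-0.025, -0.991, 0.128, 450.283], [-0.999, 0.028, 0.025, -114.862], [-0.029, -0.127, -0.991, 1041.213], [0.0, 0.0, 0.0, 1.0]]
0.1 [ 248.15169648 -627.07749824  237.57165935] [[0.93, 0.368, -0.001], [0.368, -0.93, 0.002], [0.0, -0.002, -1.0]] 88.27820518163932 [-0.06306832 -0.10303551  0.54916269]
```

View pics/scene0.png

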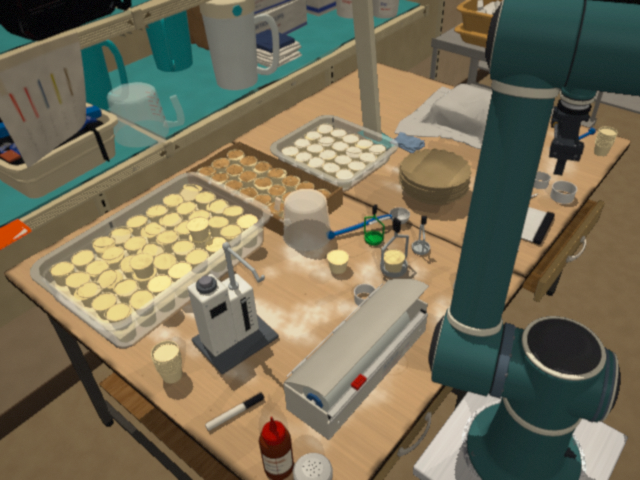

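View pics/top0.png

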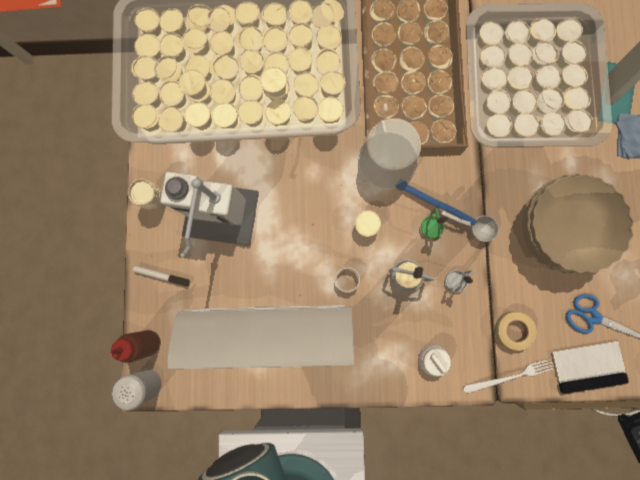

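Top view: candidates for the carrier are the steel one with a cup (408,274), a small steel one (456,281) and a green one (432,228). I choose (408,274), which is steel, larger and holds the cup. The scale's hook is at about (186,252) and its button at (176,187). One close montage to check the choice and pick pixels.

```bash
python3 - <<'E'
import cv2,numpy as np
s=cv2.imread("pics/scene0.png");t=cv2.imread("pics/top0.png")
def crop(i,u,v,w,h,f):
    c=cv2.resize(i[v:v+h,u:u+w],None,fx=f,fy=f,interpolation=cv2.INTER_CUBIC)
    for k in range(0,w,10):
        cv2.line(c,(k*f,0),(k*f,8 if k%50 else 16),(0,0,255),1)
    for k in range(0,h,10):
        cv2.line(c,(0,k*f),(8 if k%50 else 16,k*f),(0,0,255),1)
    return c
a=np.hstack([crop(t,380,230,100,75,4),crop(s,350,200,100,75,4)])
b=np.hstack([crop(t,150,165,100,100,4)[:300*4//4+100],crop(s,180,230,100,100,4)])
cv2.imwrite("pics/m1.png",a);cv2.imwrite("pics/m2.png",b)
E
```

```text
(no output)
```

View pics/m1.png

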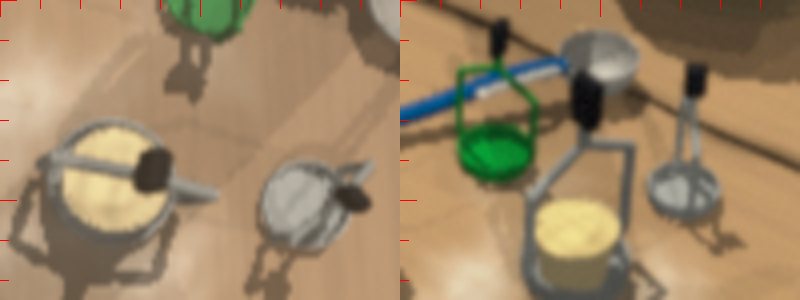

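View pics/m2.png

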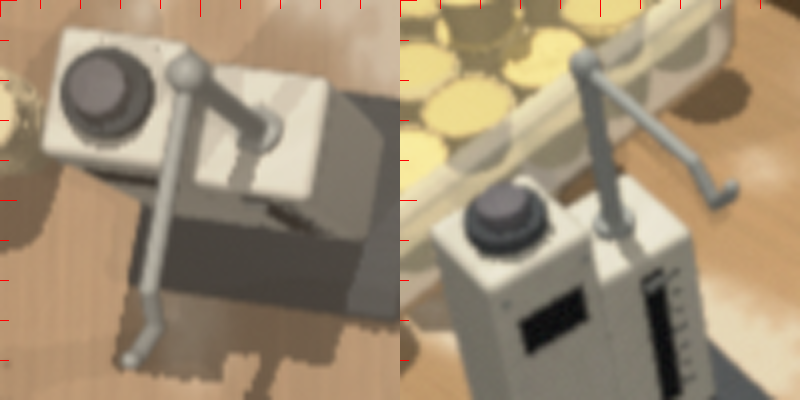

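The montage confirms the carrier: steel, larger, with the cup, grip at top (418,273) and scene (397,225). The hook tip is at top (183,255) and scene (264,277). Triangulating.

```bash
cat >h.py <<'E'
from cell import robot,viewer
import cv2,numpy as np
C={n:viewer.calibration(n) for n in("scene","top")}
def ray(n,p):
    c=C[n];d=c["pose"][:3,:3]@np.linalg.solve(c["mtx"],[*p,1]);return c["pose"][:3,3],d/np.linalg.norm(d)
def tri(t,s):
    A=np.zeros((3,3));b=np.zeros(3);R=[ray("top",t),ray("scene",s)]
    for o,d in R: P=np.eye(3)-np.outer(d,d);A+=P;b+=P@o
    x=np.linalg.solve(A,b);return x,[np.linalg.norm((np.eye(3)-np.outer(d,d))@(x-o)) for o,d in R]
def plane(n,p,z):
    o,d=ray(n,p);return o+d*(z-o[2])/d[2]
def proj(n,X):
    c=C[n];T=np.linalg.inv(c["pose"]);q=c["mtx"]@(T[:3,:3]@X+T[:3,3]);return q[:2]/q[2]
E
python3 - <<'E'
from h import *
np.set_printoptions(precision=1,suppress=True)
for n,t,s in [("grip",(418.2,272.7),(396.7,225)),("ball",(196.2,182.5),(226.5,245.5)),("tip",(182.8,255.5),(263.8,277)),("vee",(189.2,247),(260,280.8)),("vstart",(187.5,237.5),(253.8,270.8)),("button",(173.8,186.2),(205,282)),("rodfoot",(216.5,197),(233.5,284))]:
    print(n,*tri(t,s))
for z in (70,80,90): print(z,plane("top",(391.2,270),z),plane("top",(433.8,278.8),z))
print("cup",plane("top",(408,274),48), plane("scene",(394,259),46))
print("cal", proj("top",np.array([0,0,0])))
E
```

```text
grip [ 486.1 -272.2  145.4] [np.float64(0.8134770226258675), np.float64(0.8134770226257974)]
ball [647.5 127.1 270.2] [np.float64(1.76167664830038), np.float64(1.761676648300521)]
tip [520.1 148.1 272.6] [np.float64(1.476595290539406), np.float64(1.4765952905393993)]
vee [536.9 144.8 249.4] [np.float64(1.6311024299686903), np.float64(1.6311024299685302)]
vstart [552.3 143.  266. ] [np.float64(0.8519220103759019), np.float64(0.8519220103757875)]
button [658.1 189.7 206.9] [np.float64(1.6621645116902035), np.float64(1.6621645116900385)]
rodfoot [648.4 123.9 153.6] [np.float64(0.4311015243985628), np.float64(0.4311015243985257)]
70 [ 497.  -228.2   70. ] [ 476.1 -317.    70. ]
80 [ 496.6 -227.1   80. ] [ 475.9 -314.9   80. ]
90 [ 496.1 -225.9   90. ] [ 475.6 -312.8   90. ]
cup [ 488.5 -266.7   48. ] [ 477.3 -258.7   46. ]
cal [290.9 506.2]
```

jog_arm:
  deltas: "0.044 -0.0305 0 0.076 0; 0.088 -0.061 0 0.152 0; 0.132 -0.0914 0 0.228 0; 0.176 -0.1219 0 0.303 60; 0.220 -0.1523 0 0.38 120; 0.264 -0.1828 0 0.455 120; 0.308 -0.2132 0 0.53 120; 0.352 -0.2437 0 0.606 120; 0.352 -0.2437 0 0.606 120; 0.352 -0.2437 0 0.606 120; 0.352 -0.2437 0 0.606 120; 0.352 -0.2437 0 0.606 120"
  newtons: 25

```text
time: 1.6
eef_pos: [485.3, -272.6, 238.6]
orientation: [[0.973, -0.229, -0.0], [-0.229, -0.973, 0.0], [-0.0, 0.0, -1.0]]
force: [0.7, 0.5, -1.2]
opening: 46.6
gripper_force: 0.0
```

```bash
python3 - <<'E'
from h import *
np.set_printoptions(precision=2,suppress=True)
print("small",tri((468,279.5),(424,219.5)))
o=robot.get_obs();print(o["time"],o["eef_pos"],o["orientation"],o["opening"],o["force"],o["joint_positions"])
s=viewer.snapshot("scene")[:,:,::-1];t=viewer.snapshot("top")[:,:,::-1]
cv2.imwrite("pics/s1.png",s)
f=lambda i,u,v:cv2.resize(i[v:v+75,u:u+100],None,fx=4,fy=4,interpolation=cv2.INTER_CUBIC)
cv2.imwrite("pics/m3.png",np.hstack([f(s,350,180),f(t,370,230)]))
for X in (o["eef_pos"],):print(proj("scene",X),proj("top",X))
for _ in range(4):print(robot.get_obs()["force"])
E
```

```text
small (array([ 471.07, -380.59,  100.79]), [np.float64(1.2800511268605532), np.float64(1.2800511268604648)])
1.6 [ 485.32 -272.62  238.58] [[ 0.97 -0.23 -0.  ]
 [-0.23 -0.97  0.  ]
 [-0.    0.   -1.  ]] 46.60769204097076 [ 0.72  0.45 -1.19] [-31.88   2.34 106.54  -0.01  71.14  71.36]
[399.05 194.52] [428.02 271.1 ]
[ 1.26 -0.11 -0.28]
[ 1.26 -0.11 -0.28]
[ 1.26 -0.11 -0.28]
[ 1.26 -0.11 -0.28]
```

View pics/m3.png

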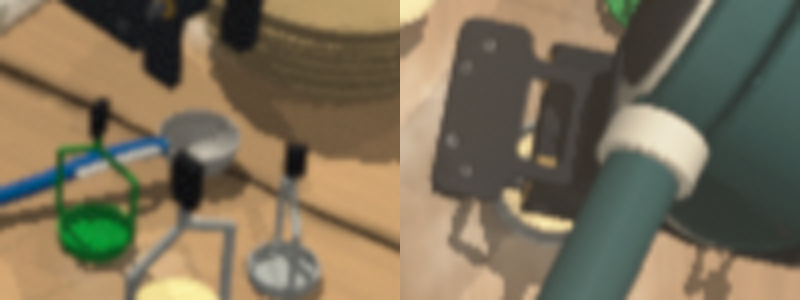

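The fingers sit above the grip (scene (397,225)), straddling it, with the small carrier clear below. Descending.

jog_arm:
  deltas: "0.0005 -0.001 0.03 0 120; 0.0005 -0.001 0.06 0 120; 0.0005 -0.001 0.08 0 120; 0.0005 -0.001 0.1 0 120; 0.0005 -0.001 0.1 0 120; 0.0005 -0.001 0.1 0 140; 0.0005 -0.001 0.1 0 160; 0.0005 -0.001 0.1 0 180; 0.0005 -0.001 0.1 0 200; 0.0005 -0.001 0.1 0 255; 0.0005 -0.001 0.1 0 255; 0.0005 -0.001 0.1 0 255"
  newtons: 25

```text
time: 3.2
eef_pos: [486.8, -270.5, 138.9]
orientation: [[0.974, -0.227, 0.0], [-0.227, -0.974, 0.0], [0.0, -0.0, -1.0]]
force: [-0.4, 1.4, 1.6]
opening: 11.9
gripper_force: 24.9
```

jog_arm:
  deltas: "0 0 0 0 255; 0 0 -0.003 0 255; 0 0 -0.008 0 255; 0 0 -0.015 0 255; 0 0 -0.025 0 255; 0 0 -0.04 0 255; 0 0 -0.055 0 255; 0 0 -0.06 0 255; 0 0 -0.06 0 255; 0 0 -0.06 0 255"

```text
time: 4.45
eef_pos: [486.3, -270.4, 198.1]
orientation: [[0.974, -0.227, -0.001], [-0.227, -0.974, 0.001], [-0.001, -0.0, -1.0]]
force: [0.2, -0.7, -4.8]
opening: 11.9
gripper_force: 24.9
```

```bash
python3 - <<'E'
from h import *
np.set_printoptions(precision=2,suppress=True)
F=[]
for k in range(16):
    i=viewer.snapshot("scene");o=robot.get_obs();F.append(o["force"])
print(o["time"],o["eef_pos"],o["opening"],o["gripper_force"],np.mean(F,0),np.std(F,0));
cv2.imwrite("pics/s2.png",cv2.resize(i[150:300,300:500,::-1],None,fx=3,fy=3))
E
```

```text
5.25 [ 486.72 -270.67  198.75] 11.417232660716106 24.873369075357914 [-0.08 -0.06 -4.48] [0.33 0.39 0.29]
```

View pics/s2.png

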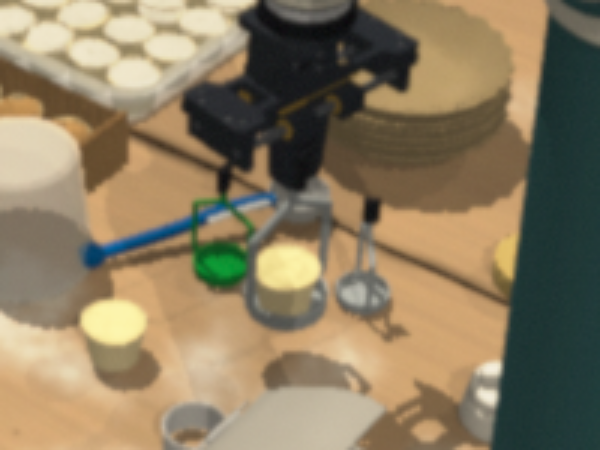

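The carrier is held level with the cup in it at scene crop (288,280), and the bystanders are untouched. Weight is about 4.5 N, so a dip of about 73 mm. Raising and carrying it to the hook's free end.

jog_arm:
  deltas: "0 0 -0.01 0 255; 0 0 -0.025 0 255; 0 0 -0.045 0 255; 0 0 -0.065 0 255; 0 0 -0.085 0 255; -0.002 -0.007 -0.105 0 255; -0.006 -0.02 -0.118 0 255; -0.010 -0.037 -0.124 0 255; -0.016 -0.058 -0.124 0 255; -0.022 -0.080 -0.124 -0.01 255; -0.028 -0.102 -0.124 -0.02 255; -0.034 -0.124 -0.124 -0.03 255"

```text
time: 6.75
eef_pos: [480.9, -139.9, 321.4]
orientation: [[0.98, -0.197, -0.002], [-0.197, -0.98, 0.001], [-0.002, -0.001, -1.0]]
force: [0.4, 0.6, -3.6]
opening: 11.7
gripper_force: 24.9
```

jog_arm:
  deltas: "-0.0065 -0.024 0 -0.005 255; -0.013 -0.05 0 -0.01 255; -0.02 -0.076 0 -0.015 255; -0.027 -0.102 0 -0.02 255; -0.034 -0.128 0 -0.025 255; -0.041 -0.154 0 -0.03 255; -0.048 -0.18 0 -0.034 255; -0.055 -0.206 0 -0.034 255; -0.061 -0.228 0 -0.034 255; -0.066 -0.245 0 -0.034 255; -0.069 -0.257 0 -0.034 255; -0.071 -0.264 0 -0.034 255"

```text
time: 8.25
eef_pos: [464.2, 131.3, 322.5]
orientation: [[0.986, -0.164, -0.0], [-0.164, -0.986, -0.0], [-0.0, 0.0, -1.0]]
force: [-0.1, 0.9, -4.3]
opening: 11.9
gripper_force: 24.9
```

```bash
python3 - <<'E'
from h import *
o=robot.get_obs();print(o["time"],o["eef_pos"],o["orientation"],o["force"])
E
```

```text
8.25 [464.16031186 131.29815206 322.47795412] [[ 9.86488531e-01 -1.63830011e-01 -3.24203287e-04]
 [-1.63830105e-01 -9.86488527e-01 -2.88953826e-04]
 [-2.72483514e-04  3.38163894e-04 -9.99999906e-01]] [-0.06463047  0.85584275 -4.29616465]
```

jog_arm:
  deltas: "0.0 -0.008 0 0 255; 0.0005 -0.018 0 0 255; 0.0005 -0.025 0 0 255; 0.0005 -0.025 0 0 255; 0.0005 -0.025 0 0 255; 0.0005 -0.025 0 0 255"

```text
time: 9.0
eef_pos: [469.0, 155.0, 322.7]
orientation: [[0.986, -0.165, -0.0], [-0.165, -0.986, -0.0], [0.0, 0.0, -1.0]]
force: [-0.4, 0.1, -3.4]
opening: 11.6
gripper_force: 24.9
```

```bash
python3 - <<'E'
from h import *
s=viewer.snapshot("scene")[:,:,::-1];t=viewer.snapshot("top")[:,:,::-1]
o=robot.get_obs();print(o["eef_pos"],o["force"])
f=lambda i,u,v:cv2.resize(i[v:v+150,u:u+100],None,fx=4,fy=4,interpolation=cv2.INTER_CUBIC)
cv2.imwrite("pics/m4.png",np.hstack([f(s,210,220),f(t,150,165)]))
# eye estimate (TCP-27 mm) and hook points
e=o["eef_pos"]+[0,0,-27];print("eye",e,proj("scene",e),proj("top",e))
E
```

```text
[469.01482557 154.99193375 322.73795297] [ 0.34472487 -0.20970959 -4.02532519]
eye [469.01482557 154.99193375 295.73795297] [279.19395632 281.91351323] [173.94359451 286.17497471]
```

View pics/m4.png

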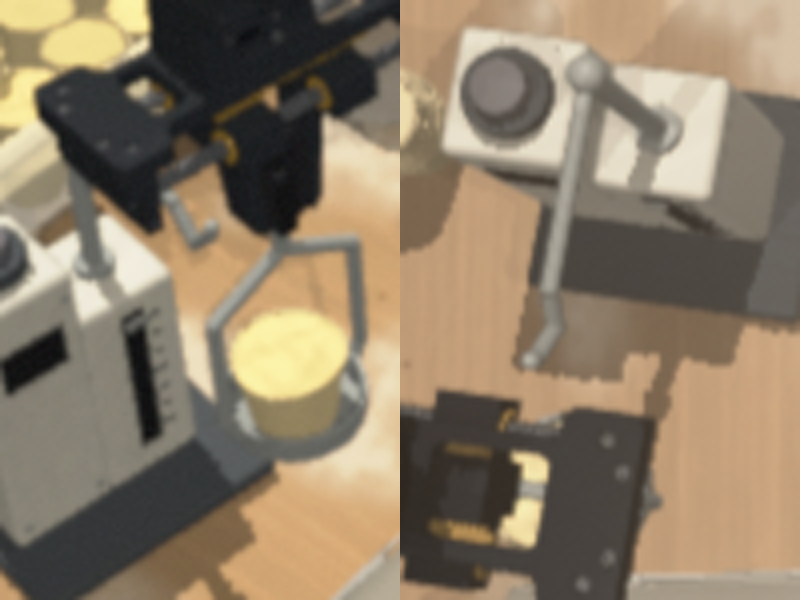

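The eye shows at scene (279,281.5), right where predicted. It is above and in line with the hook tip at (262,277). Threading along the bar.

jog_arm:
  deltas: "0.003 -0.001 0 0 255; 0.01 -0.001 0 0 255; 0.018 -0.001 0 0 255; 0.026 -0.001 0 0 255; 0.034 -0.001 0 0 255; 0.042 -0.001 0 0 255; 0.05 -0.001 0 0 255; 0.058 -0.001 0 0 255; 0.065 -0.001 0 0 255; 0.07 -0.001 0 0 255; 0.07 -0.001 0 0 255; 0.07 -0.001 0 0 255"

```text
time: 10.6
eef_pos: [538.0, 144.7, 322.7]
orientation: [[0.986, -0.164, -0.0], [-0.164, -0.986, 0.0], [-0.0, 0.0, -1.0]]
force: [0.3, 0.1, -4.2]
opening: 11.8
gripper_force: 24.9
```

```bash
python3 - <<'E'
from h import *
F=[]
for k in range(12):
    s=viewer.snapshot("scene")[:,:,::-1];o=robot.get_obs();F.append(o["force"])
t=viewer.snapshot("top")[:,:,::-1]
print(o["time"],o["eef_pos"],np.mean(F,0),o["force"])
f=lambda i,u,v:cv2.resize(i[v:v+100,u:u+100],None,fx=4,fy=4,interpolation=cv2.INTER_CUBIC)
cv2.imwrite("pics/m5.png",np.hstack([f(s,205,225),f(t,150,165)]))
e=o["eef_pos"]+[0,0,-27];print("eye",e,proj("scene",e),proj("top",e))
E
```

```text
11.2 [538.20470348 144.71406864 322.72584147] [ 0.05278313  0.09769832 -4.59316   ] [ 1.00854185 -0.30542413 -4.64346126]
eye [538.20470348 144.71406864 295.72584147] [256.36265851 263.18663848] [180.80921899 244.16708356]
```

View pics/m5.png

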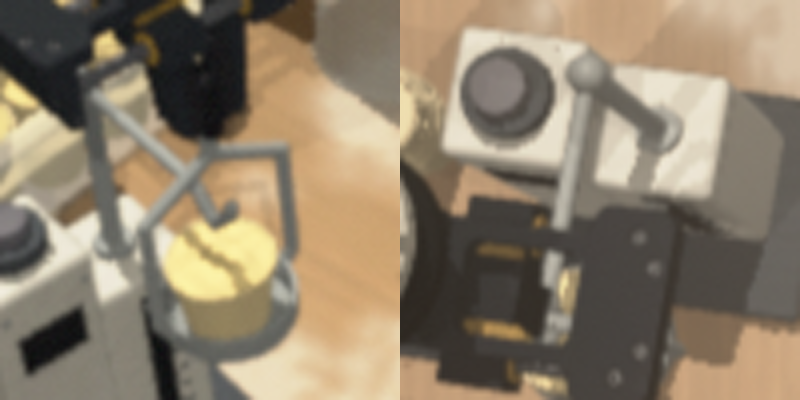

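The bar now runs through the bail, with the peak at crop (208,150) and the V and tip below at (217,222) and (235,210). Lowering: quickly until near the seat, then slowly.

jog_arm:
  deltas: "0 0 0.004 0 255; 0 0 0.01 0 255; 0 0 0.017 0 255; 0 0 0.023 0 255; 0 0 0.028 0 255; 0 0 0.0305 0 255; 0 0 0.033 0 255; 0 0 0.0355 0 255; 0 0 0.038 0 255; 0 0 0.0405 0 255; 0 0 0.043 0 255; 0 0 0.0455 0 255"

```text
time: 12.75
eef_pos: [538.3, 144.7, 277.2]
orientation: [[0.986, -0.164, 0.0], [-0.164, -0.986, 0.0], [0.0, -0.0, -1.0]]
force: [0.4, 0.6, -3.1]
opening: 12.0
gripper_force: 24.9
```

jog_arm:
  deltas: "0 0 0.0025 0 255; 0 0 0.005 0 255; 0 0 0.0075 0 255; 0 0 0.01 0 255; 0 0 0.0125 0 255; 0 0 0.015 0 255; 0 0 0.0175 0 255; 0 0 0.02 0 255; 0 0 0.0225 0 255; 0 0 0.025 0 255; 0 0 0.0265 0 255; 0 0 0.0265 0 255"

```text
time: 14.25
eef_pos: [538.3, 144.7, 250.6]
orientation: [[0.986, -0.164, 0.0], [-0.164, -0.986, 0.0], [0.0, -0.0, -1.0]]
force: [0.7, -0.2, -2.2]
opening: 11.6
gripper_force: 24.9
```

```bash
cat >m.py <<'E'
from h import *
import sys
F=[];Z=[]
for k in range(int(sys.argv[1])):
    s=viewer.snapshot("scene");o=robot.get_obs();F.append(o["force"]);Z.append(o["eef_pos"])
F=np.array(F);print(o["time"],np.round(np.mean(Z,0),2),np.round(F.mean(0),2),np.round(F.std(0)/len(F)**.5,2))
R=o["orientation"];print("tool-axis force",np.round(R.T@F.mean(0),2))
cv2.imwrite("pics/last.png",cv2.resize(s[225:325,205:305,::-1],None,fx=4,fy=4,interpolation=cv2.INTER_CUBIC))
E
python3 m.py 16
```

```text
15.05 [538.28 144.72 250.79] [ 0.19  0.34 -1.87] [0.13 0.12 0.12]
tool-axis force [ 0.13 -0.37  1.87]
```

View pics/last.png

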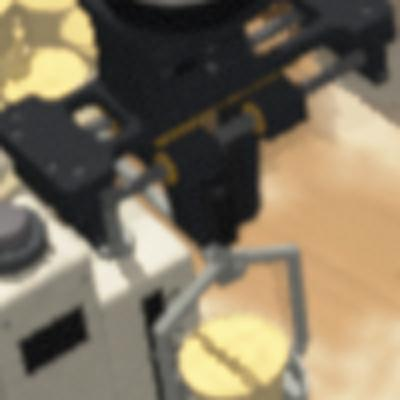

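The bail peak sits in the V at crop (225,262), with the tip just outside it. The load is going over to the hook, so I continue slowly and re-measure.

jog_arm:
  deltas: "0 0 0.001 0 255; 0 0 0.003 0 255; 0 0 0.0055 0 255; 0 0 0.008 0 255; 0 0 0.0105 0 255; 0 0 0.013 0 255; 0 0 0.0155 0 255; 0 0 0.018 0 255; 0 0 0.0195 0 255; 0 0 0.02 0 255; 0 0 0.02 0 255"

```text
time: 16.42
eef_pos: [538.3, 144.7, 230.8]
orientation: [[0.986, -0.164, 0.0], [-0.164, -0.986, 0.0], [0.0, -0.0, -1.0]]
force: [0.1, 0.8, -0.7]
opening: 11.8
gripper_force: 24.9
```

```bash
python3 m.py 30
```

```text
17.925 [538.26 144.71 230.75] [ 0.45  0.5  -0.63] [0.08 0.11 0.07]
tool-axis force [ 0.36 -0.57  0.63]
```

```bash
python3 - <<'E'
from h import *
t0=cv2.imread("pics/top0.png");t=np.ascontiguousarray(viewer.snapshot("top")[:,:,::-1]);cv2.imwrite("pics/t9.png",t)
s=np.ascontiguousarray(viewer.snapshot("scene")[:,:,::-1]);cv2.imwrite("pics/s9.png",s)
B=np.array([647.5,127.1,270.]);p0=proj("top",B)
for d in(0,45,54,63,72):print(d,proj("top",B-[0,0,d])-p0)
def up(i,u,v,r):return cv2.resize(i[v-r:v+r,u-r:u+r],None,fx=8,fy=8,interpolation=cv2.INTER_CUBIC)
for sc in (1,.93):
    q=cv2.resize(up(t0,196,182,6),None,fx=sc,fy=sc);S=up(t,200,184,20)
    m=cv2.matchTemplate(S,q,cv2.TM_CCOEFF_NORMED);_,v,_,l=cv2.minMaxLoc(m);
    c=np.array(l)+np.array(q.shape[1::-1])/2;print(v,c/8+[180,164]-[196,182])
a=cv2.resize(s[225:325,205:305],None,fx=4,fy=4,interpolation=cv2.INTER_CUBIC)
b=cv2.resize(t[165:265,150:250],None,fx=4,fy=4,interpolation=cv2.INTER_CUBIC)
cv2.imwrite("pics/m6.png",np.hstack([a,b]))
E
```

```text
0 [0. 0.]
45 [7.51475144 5.84898229]
54 [8.92298212 6.9450553 ]
63 [10.30193691  8.01834192]
72 [11.65251936  9.06954539]
0.7588045001029968 [-0.375  0.375]
0.763343095779419 [-0.4375 -0.0625]
```

View pics/m6.png

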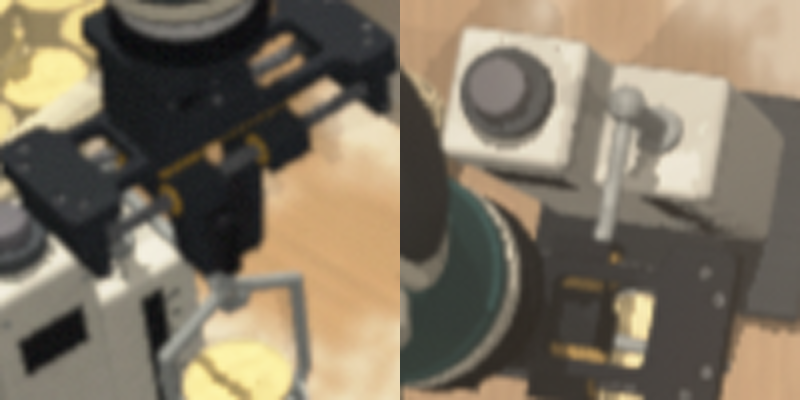

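The hook has dipped 62 mm: the ball is now at top crop (227,104), against (187,72) unloaded. The peak is still seated. The remaining 0.63 N means about 10 mm to go.

jog_arm:
  deltas: "0 0 0.001 0 255; 0 0 0.0025 0 255; 0 0 0.0045 0 255; 0 0 0.0065 0 255; 0 0 0.0085 0 255; 0 0 0.0095 0 255; 0 0 0.01 0 255; 0 0 0.01 0 255"

```text
time: 19.02
eef_pos: [538.2, 144.7, 220.7]
orientation: [[0.986, -0.164, -0.0], [-0.164, -0.986, 0.0], [-0.0, -0.0, -1.0]]
force: [0.8, 0.5, -0.7]
opening: 11.8
gripper_force: 24.9
```

```bash
python3 m.py 60; python3 - <<'E'
from h import *
o=robot.get_obs();print(np.round(o["joint_efforts"],3),o["ft_torque"])
E
```

```text
22.025 [538.25 144.7  220.72] [ 0.53  0.65 -0.22] [0.06 0.07 0.06]
tool-axis force [ 0.42 -0.73  0.22]
[-2.6600e-01 -3.8074e+01 -3.4654e+01 -2.0300e-01  2.0600e-01 -2.0000e-03] [ 0.20096856 -0.07379213  0.0118144 ]
```

jog_arm:
  deltas: "0 -0.0003 0.0005 0 255; 0.0003 -0.0008 0.001 0 255; 0.0006 -0.0012 0.0015 0 255; 0.0008 -0.0015 0.002 0 255; 0.0008 -0.0015 0.002 0 255; 0.0008 -0.0015 0.002 0 255"

```text
time: 22.78
eef_pos: [538.8, 146.0, 218.5]
orientation: [[0.986, -0.164, -0.001], [-0.164, -0.986, -0.0], [-0.001, 0.0, -1.0]]
force: [-1.9, 0.4, 0.5]
opening: 11.6
gripper_force: 24.9
```

```bash
python3 m.py 45
```

```text
25.025 [539.05 146.05 218.61] [-4.03 -0.33 -0.11] [0.15 0.07 0.07]
tool-axis force [-3.92  0.99  0.11]
```

jog_arm:
  deltas: "-0.0003 0.0004 0 0 255; -0.0006 0.0008 0 0 255; -0.0007 0.0008 0 0 255; -0.0007 0.0008 0 0 255; -0.0007 0.0008 0 0 255"

```text
time: 25.65
eef_pos: [538.9, 145.7, 219.0]
orientation: [[0.986, -0.164, 0.001], [-0.164, -0.986, 0.001], [0.001, -0.001, -1.0]]
force: [-2.1, 3.2, -0.1]
opening: 11.8
gripper_force: 24.9
```

```bash
python3 m.py 50
```

```text
Traceback (most recent call last):
  File "m.py", line 5, in <module>
    s=viewer.snapshot("scene");o=robot.get_obs();F.append(o["force"]);Z.append(o["eef_pos"])
ValueError: 200 camera calls are used up
```

The cameras are used up, so forces only from here. Waiting a few rows to re-read.

jog_arm:
  deltas: "0 0 0 0 255; 0 0 0 0 255; 0 0 0 0 255; 0 0 0 0 255"

```text
time: 26.75
eef_pos: [538.7, 145.5, 218.8]
orientation: [[0.986, -0.164, 0.001], [-0.164, -0.986, 0.0], [0.001, -0.0, -1.0]]
force: [-0.3, 4.7, -0.7]
opening: 11.9
gripper_force: 24.9
```

```bash
python3 -c "
from cell import robot
o=robot.get_obs();print(o['time'],o['eef_pos'],o['force'],o['ft_torque'],o['joint_positions'],o['qvel'])"
```

```text
26.75 [538.68005865 145.54633468 218.83855294] [-0.33748424  4.67290771 -0.67149324] [ 1.04695341  0.2189984  -0.00579371] [1.25536185e+01 3.24597640e+00 1.07716180e+02 1.49611926e-02
 6.90008495e+01 1.12013330e+02] [-0.02049834 -0.03512842 -0.1291574   0.00479209  0.10903511 -0.0052088 ]
```

jog_arm:
  deltas: "0 0 0 0 255; 0 0 0 0 255; 0 0 0 0 255; 0 0 0 0 255"

```text
time: 27.25
eef_pos: [538.7, 145.5, 218.8]
orientation: [[0.986, -0.164, 0.001], [-0.164, -0.986, 0.0], [0.001, -0.0, -1.0]]
force: [-1.1, 4.7, 1.3]
opening: 11.5
gripper_force: 24.9
```

jog_arm:
  deltas: "-0.0002 -0.0003 0 0 255; -0.0004 -0.0006 0 0 255; -0.0004 -0.0006 0 0 255; -0.0004 -0.0006 0 0 255; -0.0004 -0.0006 0 0 255; -0.0004 -0.0006 0 0 255; -0.0004 -0.0006 0 0 255; -0.0004 -0.0006 0 0 255"

```text
time: 28.25
eef_pos: [538.4, 145.9, 218.8]
orientation: [[0.986, -0.165, 0.001], [-0.165, -0.986, -0.0], [0.001, 0.0, -1.0]]
force: [2.0, 1.5, -0.3]
opening: 11.7
gripper_force: 24.9
```

jog_arm:
  deltas: "0 0 0 0 255; 0 0 0 0 255"

```text
time: 28.5
eef_pos: [538.4, 145.9, 218.8]
orientation: [[0.986, -0.164, 0.001], [-0.164, -0.986, -0.0], [0.001, 0.0, -1.0]]
force: [2.2, 1.0, -0.3]
opening: 11.7
gripper_force: 24.9
```

jog_arm:
  deltas: "0 0 0 0 255; 0 0 0 0 255"

```text
time: 28.75
eef_pos: [538.3, 145.9, 218.8]
orientation: [[0.986, -0.164, 0.0], [-0.164, -0.986, -0.0], [0.0, 0.0, -1.0]]
force: [3.0, 1.8, 0.3]
opening: 11.7
gripper_force: 24.9
```

jog_arm:
  deltas: "0 0 0 0 255; 0 0 0 0 255"

```text
time: 29.0
eef_pos: [538.3, 146.0, 218.8]
orientation: [[0.986, -0.164, 0.0], [-0.164, -0.986, -0.0], [0.0, 0.0, -1.0]]
force: [2.8, 0.4, 0.7]
opening: 12.1
gripper_force: 24.9
```

jog_arm:
  deltas: "0 0 0 0 255; 0 0 0 0 255"

```text
time: 29.25
eef_pos: [538.3, 146.0, 218.8]
orientation: [[0.986, -0.164, 0.0], [-0.164, -0.986, -0.0], [0.0, 0.0, -1.0]]
force: [3.4, 0.7, -0.2]
opening: 11.9
gripper_force: 24.9
```

jog_arm:
  deltas: "0.0003 -0.0001 0 0 255; 0.0003 -0.0001 0 0 255; 0.0003 -0.0001 0 0 255; 0.0003 -0.0001 0 0 255; 0.0003 -0.0001 0 0 255; 0.0003 -0.0001 0 0 255; 0.0003 -0.0001 0 0 255; 0.0003 -0.0001 0 0 255"

```text
time: 30.25
eef_pos: [538.4, 146.0, 218.7]
orientation: [[0.986, -0.164, -0.0], [-0.164, -0.986, -0.0], [-0.0, 0.0, -1.0]]
force: [2.0, -0.7, 0.4]
opening: 11.6
gripper_force: 24.9
```

jog_arm:
  deltas: "0 0 0 0 255; 0 0 0 0 255; 0 0 0 0 255"
  newtons: 10

```text
time: 30.62
eef_pos: [538.3, 146.2, 218.6]
orientation: [[0.986, -0.164, -0.0], [-0.164, -0.986, 0.0], [-0.0, -0.0, -1.0]]
force: [1.6, 1.6, 0.0]
opening: 12.1
gripper_force: 10.0
```

jog_arm:
  deltas: "0 0 0 0 255; 0 0 0 0 255; 0 0 0 0 255"
  newtons: 3

```text
time: 31.0
eef_pos: [538.2, 146.1, 218.6]
orientation: [[0.986, -0.164, -0.001], [-0.164, -0.986, 0.0], [-0.001, 0.0, -1.0]]
force: [-0.2, 1.4, -0.8]
opening: 11.7
gripper_force: 3.0
```

jog_arm:
  deltas: "0 0 0 0 255; 0 0 0 0 255"

```text
time: 31.25
eef_pos: [538.2, 146.1, 218.6]
orientation: [[0.986, -0.164, -0.001], [-0.164, -0.986, -0.0], [-0.001, 0.0, -1.0]]
force: [0.2, 0.7, -0.5]
opening: 12.3
gripper_force: 3.0
```

Balanced: Fz is about 0 and the side loads are gone. Releasing gently.

jog_arm:
  deltas: "0 0 0 0 216; 0 0 0 0 212; 0 0 0 0 205; 0 0 0 0 195; 0 0 0 0 180; 0 0 0 0 165; 0 0 0 0 150; 0 0 0 0 140; 0 0 0 0 130; 0 0 0 0 130; 0 0 0 0 130; 0 0 0 0 130"

```text
time: 32.75
eef_pos: [538.5, 146.1, 218.7]
orientation: [[0.986, -0.164, -0.0], [-0.164, -0.986, -0.0], [-0.0, 0.0, -1.0]]
force: [0.5, 0.4, 0.5]
opening: 43.1
gripper_force: 0.0
```

jog_arm:
  deltas: "0 0 0 0 130; 0 0 -0.005 0 130; 0 0 -0.015 0 130; 0 0 -0.03 0 130; 0 0 -0.05 0 130; 0 0 -0.075 0 130; 0 0 -0.1 0 130; 0 0 -0.12 0 130; 0 0 -0.12 0 130; 0 0 -0.12 0 130"

```text
time: 34.0
eef_pos: [538.1, 146.0, 338.1]
orientation: [[0.986, -0.164, -0.001], [-0.164, -0.986, -0.0], [-0.001, 0.0, -1.0]]
force: [-0.1, -0.5, -0.4]
opening: 43.4
gripper_force: 0.0
```

```bash
python3 -c "
from h import *
o=robot.get_obs();print(o['time'],o['eef_pos'],o['force'])
try: viewer.snapshot('top')
except Exception as e: print(e)
R=o['orientation'];b=np.array([657.6,188.5,230]);print('tool delta mm',R.T@(b-o['eef_pos']))"
```

```text
34.0 [538.1405204  145.99557618 338.07744817] [-0.09084691 -0.48594056 -0.35250827]
200 camera calls are used up
tool delta mm [110.93601036 -61.61132271 107.95913409]
```

Released, with the tool clear. Moving above the button with fingers shut, which also gives the hook time to settle.

jog_arm:
  deltas: "0.008 -0.004 0 0 150; 0.025 -0.013 0 0 180; 0.045 -0.025 0 0 220; 0.065 -0.037 0 0 255; 0.085 -0.048 0 0 255; 0.102 -0.057 0 0 255; 0.111 -0.0615 0 0 255; 0.111 -0.0615 0.03 0 255; 0.111 -0.0615 0.06 0 255; 0.111 -0.0615 0.09 0 255; 0.111 -0.0615 0.105 0 255; 0.111 -0.0615 0.11 0 255"
  newtons: 10

```text
time: 35.5
eef_pos: [657.5, 188.4, 227.4]
orientation: [[0.986, -0.164, -0.002], [-0.164, -0.986, -0.001], [-0.002, 0.001, -1.0]]
force: [0.1, -0.1, 0.3]
opening: 0.5
gripper_force: 0.0
```

jog_arm:
  deltas: "0 0 0 0 255; 0 0 0 0 255; 0 0 0 0 255; 0 0 0 0 255; 0 0 0 0 255; 0 0 0 0 255; 0 0 0 0 255; 0 0 0.003 0 255; 0 0 0.006 0 255; 0 0 0.009 0 255; 0 0 0.012 0 255; 0 0 0.014 0 255"

```text
time: 37.0
eef_pos: [658.0, 188.5, 214.8]
orientation: [[0.986, -0.164, -0.0], [-0.164, -0.986, -0.0], [-0.0, 0.0, -1.0]]
force: [-1.4, -0.4, 2.2]
opening: 0.4
gripper_force: 1.1
```

jog_arm:
  deltas: "0 0 0.001 0 255; 0 0 0.002 0 255; 0 0 0.002 0 255"

```text
time: 37.38
eef_pos: [658.0, 188.5, 213.0]
orientation: [[0.986, -0.164, 0.0], [-0.164, -0.986, -0.0], [0.0, 0.0, -1.0]]
force: [-1.4, -1.4, 3.0]
opening: 0.7
gripper_force: 1.5
```

jog_arm:
  deltas: "0 0 0.001 0 255; 0 0 0.002 0 255; 0 0 0.002 0 255"

```text
time: 37.75
eef_pos: [658.0, 188.5, 211.4]
orientation: [[0.986, -0.164, 0.0], [-0.164, -0.986, 0.0], [0.0, -0.0, -1.0]]
force: [-2.9, -0.8, 5.1]
opening: 0.1
gripper_force: 2.8
```

jog_arm:
  deltas: "0 0 0.001 0 255; 0 0 0.002 0 255; 0 0 0.002 0 255"

```text
time: 38.12
eef_pos: [658.1, 188.5, 211.3]
orientation: [[0.986, -0.164, 0.001], [-0.164, -0.986, 0.0], [0.001, -0.0, -1.0]]
force: [-6.3, -1.8, 12.8]
opening: 0.5
gripper_force: 6.0
```

The button is on its stop (12.8 N at z 211.3). Retracting.

jog_arm:
  deltas: "0 0 0 0 255; 0 0 -0.004 0 255; 0 0 -0.012 0 255; 0 0 -0.025 0 255; 0 0 -0.05 0 255; 0 0 -0.08 0 255; 0 0 -0.11 0 255; 0 0 -0.13 0 255; 0 0 -0.13 0 255; 0 0 -0.13 0 255; 0 0 -0.13 0 255; 0 0 -0.13 0 255"

```text
time: 39.62
eef_pos: [657.6, 188.4, 337.2]
orientation: [[0.986, -0.164, -0.002], [-0.164, -0.986, -0.001], [-0.002, 0.001, -1.0]]
force: [-0.2, 0.7, 0.5]
opening: 0.7
gripper_force: 0.0
```

```bash
python3 -c "
from cell import robot,order
o=robot.get_obs();print(o['time'],o['eef_pos'],o['force']);print(order.sign_off())"
```

```text
39.625 [657.6207036  188.39707717 337.24160345] [-0.23707619  0.74527825  0.51470534]
the job is handed in; nothing more can be done
None
```

I hung the carrier with its cup on the hook, eased the weight on until the measured vertical force was near zero, let go, pressed the button to its stop and handed the job in at 39.6 s; the 200 camera calls ran out before the release, so I could not see that it hung still or where the bystanders stood at the end.

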